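# Press the stones home in the medallions

### The job

With a closed fingertip, lightly press down the raised white stone in the middle of each of the three big medallions in the wooden tray until it sits home in its setting: first the round one, then the hexagonal one, then the square one. Push gently (well under 20 N) and do not pick up, tip or shove the medallions: they stay lying where they are. Leave the small finished medallions, the glue bottle, the little black box and everything else on the table undisturbed.

Things in the scene. Friction and masses are not known exactly. Their poses are not given: they have to be found in the camera images.
- tray: shallow open wooden tray, 280 x 440 mm outside (x, y), walls 10 mm thick and 28 mm high, fixed to the table; origin under its centre, on the table. Its floor, on which the medallions lie, is 11 mm above the table.
- medal_round: largest medallion: a round brass disc 88 mm across, 9 mm thick with a blue enamel face of the same outline, lying loose and flat in the tray; origin at the centre of its underside, z up
- medal_hex: hexagonal brass medallion, 76 mm across the flats, 9 mm thick with a blue enamel face of the same outline, lying loose and flat in the tray; origin at the centre of its underside, z up
- medal_square: square brass medallion, 66 mm on a side, 9 mm thick with a blue enamel face of the same outline, lying loose and flat in the tray; origin at the centre of its underside, z up
- stone_round_top (a point): centre of the top of the white stone in the middle of the round medallion. The stone is 24 mm across with an 18 mm flat top that stands 10 to 11.5 mm proud of the brass before pressing and 4.5 mm proud when home; this point moves with the stone
- stone_hex_top (a point): centre of the top of the white stone in the middle of the hex medallion. The stone is 24 mm across with an 18 mm flat top that stands 10 to 11.5 mm proud of the brass before pressing and 4.5 mm proud when home; this point moves with the stone
- stone_square_top (a point): centre of the top of the white stone in the middle of the square medallion. The stone is 24 mm across with an 18 mm flat top that stands 10 to 11.5 mm proud of the brass before pressing and 4.5 mm proud when home; this point moves with the stone
- stone_round (a joint): how far the stone of the round medallion has been pushed down into its setting: starts at 0 to 0.0015 m, 0.007 m is fully home on its stop. It slides straight down against about 2.5 N of friction and stays where it is left. Once home, a rubber cushion under the setting gives about 1 mm for each 3 N of further push, 4 mm at most, and springs back
- stone_hex (a joint): how far the stone of the hex medallion has been pushed down into its setting: starts at 0 to 0.0015 m, 0.007 m is fully home on its stop. It slides straight down against about 2.5 N of friction and stays where it is left. Once home, a rubber cushion under the setting gives about 1 mm for each 3 N of further push, 4 mm at most, and springs back
- stone_square (a joint): how far the stone of the square medallion has been pushed down into its setting: starts at 0 to 0.0015 m, 0.007 m is fully home on its stop. It slides straight down against about 2.5 N of friction and stays where it is left. Once home, a rubber cushion under the setting gives about 1 mm for each 3 N of further push, 4 mm at most, and springs back
- done_a: finished small round medallion, 50 mm across, 6 mm thick, its 18 mm stone already home; origin under its centre; leave alone
- done_b: a second finished small round medallion, same as the other; leave alone
- gem_box: small open black plastic box, 40 x 70 x 18 mm, standing in the tray; origin under its centre; leave alone
- glue: small upright white glue bottle, 26 mm in diameter, 58 mm high, standing in the tray among the medallions; origin under its centre; leave alone
- cup: white mug, 76 mm across, 85 mm high, on the table to the left; origin under its centre; leave alone
- brush: small brush lying on the table to the right; leave alone
- cleaner: amber jar, 52 mm in diameter, 100 mm high, on the table to the right; origin under its centre; leave alone

How it is judged (in metres and radians):
On the way, in this order (a step that is already met when the one before it is completed fails the run):
1. the stone of the round medallion is pressed home (value of joint stone_round above 0.0055 m), for 0.1 s.
2. the stone of the hex medallion is pressed home (value of joint each of stone_round, stone_hex above 0.0055 m), for 0.1 s.
3. the stone of the square medallion is pressed home (all of step 2 and value of joint stone_square above 0.0055 m), for 0.1 s.
At the end, for the whole second after the job is handed in: all three stones are down at least 5.5 mm of their 7 mm, and the three medallions lie still and flat on the tray floor, within 15 mm of where they began (all of step 3 and distance of each of medal_round, medal_hex, medal_square from where it was at the start of the episode below 0.015 m and height (world z) of each of medal_round, medal_hex, medal_square below 0.014 m and angle between each of medal_round, medal_hex, medal_square's own z axis and vertical below 0.05 rad and linear speed of each of medal_round, medal_hex, medal_square below 0.01 m/s); the robot touches nothing.
It fails at once if a big medallion or its stone is pushed harder than 20 N (contact force between any of the arm, the fingers and medal_round above 20 N or contact force between any of the arm, the fingers and medal_hex above 20 N or contact force between any of the arm, the fingers and medal_square above 20 N).
It fails at once if a big medallion is lifted more than 6 mm or tipped more than about 11 degrees (height (world z) of any of medal_round, medal_hex, medal_square above 0.017 m or angle between any of medal_round, medal_hex, medal_square's own z axis and vertical above 0.2 rad).
It fails at once if a big medallion is shoved more than 15 mm (distance of any of medal_round, medal_hex, medal_square from where it was at the start of the episode above 0.015 m).
It fails at once if a bystander is moved more than 15 mm or the bottle, mug or jar is knocked over (distance of any of done_a, done_b, gem_box, glue, cup, brush, cleaner from where it was at the start of the episode above 0.015 m or angle between any of glue, cup, cleaner's own z axis and vertical above 0.3 rad).
It also fails if it takes over 43 s, if anything falls off the work surface, if the arm or the gripper's body presses on something with over 40 N, if the wrist force passes 120 N, or if a joint passes its speed limit or range.

### The arm

A 6-joint arm with a two-finger parallel gripper is mounted at the origin on the work surface. World frame = base frame: x ahead of the robot, y to its left, z up, the work surface at z = 0. Lengths are in mm, angles in rad, forces in N, time in s.
With the tool pointing down it reaches from about 275 to 750 mm from the base axis. Payload 10.2 kg.
Tool frame: the origin (TCP) lies midway between the tips of the shut fingers; the grasp point (between the pads) lies 19 mm behind it (manip.grip_point_offset is the distance from the TCP to the grasp point, in mm); z points along the fingers, y is the line along which they close (so a half turn about z gives the same grasp; the last joint's range is limited). The gripper opens to 85 mm and grips with 20 to 120 N. Pads are 22 mm wide; open, the fingers measure 114 mm over their backs; the gripper's body (76 mm by 85 mm) begins 54 mm behind the grasp point. The pads swing forward as they close: fully open they stand 13 mm farther back than shut.
Start: joints at [-1.47, 0.313, 1.498, -0, 1.331, -0.223], TCP at [167.027, -497.728, 231.294] pointing down, gripper open.
Joint ranges: [-2.94, 2.94], [-0.97, 2.17], [0.19, 2.56], [-1.23, 4.37], [0.02, 3.11], [-2.88, 2.88]. Speed limits (rad/s): [2.39, 2.39, 3.01, 3.14, 3.14, 3.14].

### API

Orientations are given as [roll, pitch, yaw] about the fixed x, y, z axes, in that order (R = Rz(yaw) Ry(pitch) Rx(roll)).
In Python, from cell import manip, eoat, planner, eyes, workorder, get_time_s, get_joint_pos, get_dq, get_tau, get_ee_pos, get_tcp_rot, get_ft_force, get_torque, get_width, get_gripper_force gives the robot as it stands. Calls block until the motion is done:
- manip.reach(position, orientation): joint-space move of the TCP to a pose.
- manip.servo_line(position, speed=150, frame=None): straight line of the TCP; frame=None keeps the orientation; speed is the mean speed in mm/s.
- manip.movej(angles): joint-space move.
- eoat.release() and eoat.grasp(squeeze=None): open the fingers fully, or close them until they stop; squeeze is the grip in N (None keeps the last).
- manip.hold(seconds).
- planner.ik(position, orientation): joint angles nearest the present ones, or None.
- eyes.get_image(name): name is "scene" or "top" or "wrist"; returns the picture (400x640x3 uint8, red, green, blue); there is no depth.
- eyes.camera_params(name): a dict with "K" (3x3 intrinsics, pixels), "k1" (the pictures are not rectified: a ray, as slopes to the right and down, at radius r is drawn at 1 + k1 r^2 times it, then the intrinsics apply), "world_to_cam" (4x4, takes a point from world to camera coordinates); the wrist camera has in their place "hand_eye" (4x4, takes a point from camera to tool coordinates, whose origin is the TCP and whose axes are the flange's). Camera axes: x right, y up, looking along -z (the intrinsics and any distortion apply to the point x, -y, -z); pixel columns grow to the right and rows downward; lengths in mm; the calibration is good to about 2 mm. A picture is of the moment at which its call begins: read the wrist's pose just before it. camera_params takes no time and is no camera call.
A pose or a line that the arm cannot do raises manip.MotionError and nothing moves.
- workorder.close_job(): hands the job in; it is judged then, once.
Readings, each from a call of its own:
- get_time_s(): time.
- get_joint_pos(): joint angles.
- get_dq(): joint speeds.
- get_tau(): joint torques, N m.
- get_ee_pos(): TCP position.
- get_tcp_rot(): TCP orientation.
- get_ft_force(): force on the tool from outside, world axes, zero at the start.
- get_torque(): the same for the moment, N m.
- get_width(): finger opening in mm.
- get_gripper_force(): force on a finger pad.
Only numpy, scipy, OpenCV 4.12 (cv2) and the standard library are available. Lean on these libraries where they do the work, as an engineer would, in place of code of your own. Each camera call takes 0.05 s, during which the arm holds its last target. There are 200 camera calls.

## Working session

There is one attempt and no reset: what is moved stays moved. The work goes in short steps, each a Python script; the robot and the scene stay as the last script left them, time stands still between calls to the robot, and variables do not carry over. Pictures are saved under pics/ and viewed, at most 10 in all, crops included, and the job is handed in when it is done.

```bash
mkdir -p pics; cat > h.py <<'E'
import numpy as np, cv2
from cell import *
def snap(n,f):
    im=eyes.get_image(n); cv2.imwrite('pics/'+f,cv2.cvtColor(im,cv2.COLOR_RGB2BGR)); return im
def ray(name,uv,tcp=None):
    p=eyes.camera_params(name);K=np.array(p['K']);k1=p['k1']
    d=np.linalg.inv(K)@[uv[0],uv[1],1]; rd=np.hypot(d[0],d[1]); r=rd
    for _ in range(30): r=rd/(1+k1*r*r)
    s=r/rd if rd>0 else 1
    d=np.array([d[0]*s,-d[1]*s,-1])
    if name=='wrist': T=tcp@np.array(p['hand_eye'])
    else: T=np.linalg.inv(np.array(p['world_to_cam']))
    return T[:3,3],T[:3,:3]@d
def onplane(name,uv,z,tcp=None):
    o,d=ray(name,uv,tcp); return o+d*(z-o[2])/d[2]
E
python3 - <<'E'
from h import *
snap('top','top0.png'); snap('scene','scene0.png')
print(get_time_s(),get_ee_pos(),get_tcp_rot(),get_width())
for n in ('top','scene'):
    print(np.linalg.inv(eyes.camera_params(n)['world_to_cam'])[:3].round(2).tolist())
E
```

```text
0.1 [ 167.00969865 -497.5042616   230.81132835] [-3.14051557e+00 -2.51714353e-04  3.23787705e-01] 85.1891946088412
[[-0.02, 1.0, -0.04, 485.44], [-1.0, -0.02, 0.01, 1.28], [0.01, 0.04, 1.0, 1158.41]]
[[0.74, -0.43, 0.51, 1188.19], [0.67, 0.46, -0.59, -741.23], [0.02, 0.78, 0.62, 843.59]]
```

View pics/top0.png

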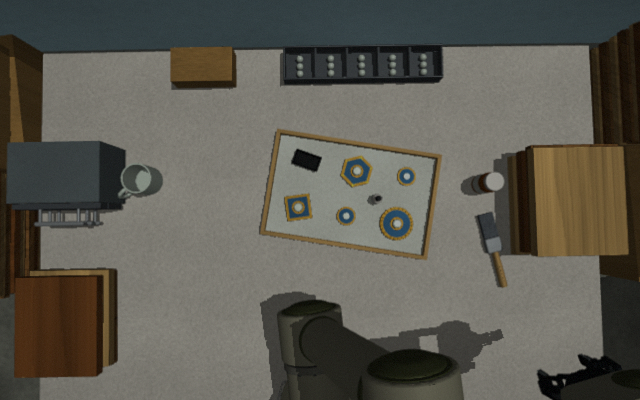

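View pics/scene0.png

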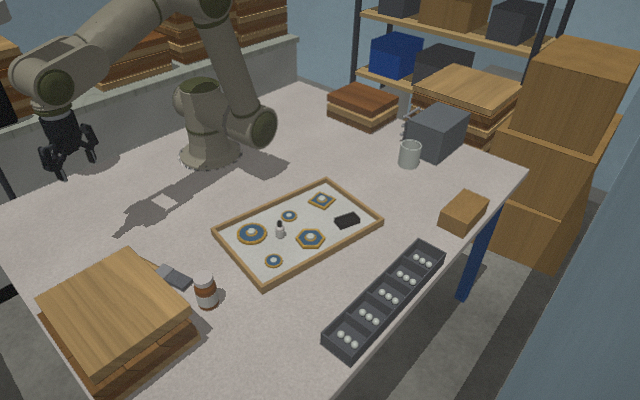

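The top view shows the round medallion near (397,223), the hex at (356,171) and the square at (298,207). The glue is at (375,199), the done discs at (405,176) and (345,215), and the box at (306,159). The scene view shows the same layout, with the arm clear of the tray.

```bash
cat >> h.py <<'E'
from scipy.spatial.transform import Rotation as R
def tcpT():
    T=np.eye(4); T[:3,3]=get_ee_pos(); T[:3,:3]=R.from_euler('xyz',get_tcp_rot()).as_matrix(); return T
def blue(im):
    h=cv2.cvtColor(im,cv2.COLOR_RGB2HSV)
    m=cv2.inRange(h,(95,90,40),(125,255,255))
    return m
E
python3 - <<'E'
from h import *
im=cv2.cvtColor(cv2.imread('pics/top0.png'),cv2.COLOR_BGR2RGB)
m=blue(im); m[:125]=0; m[265:]=0; m[:,:260]=0; m[:,445:]=0
cs,_=cv2.findContours(m,cv2.RETR_EXTERNAL,cv2.CHAIN_APPROX_NONE)
for c in cs:
    a=cv2.contourArea(c)
    if a<40: continue
    M=cv2.moments(c); uv=(M['m10']/a,M['m01']/a)
    print(a,np.round(uv,1),onplane('top',uv,20).round(1))
for n,uv,z in(('glue',(377,198),69),('gluebase',(372,200),11),('box',(306,159),29)): print(n,onplane('top',uv,z).round(1))
for uv in((277,130),(441,155),(426,259),(261,233)): print('tray',onplane('top',uv,28).round(1))
p=eyes.camera_params('wrist'); print(np.array(p['hand_eye']).round(3).tolist(),p['K'],p['k1'])
E
```

```text
491.0 [396.2 223.2] [ 466.1 -201.1   20. ]
132.0 [345.6 215.5] [488.8 -68.7  20. ]
309.5 [297.8 206.9] [513.8  56.5  20. ]
124.0 [406.2 175.9] [ 590.  -230.7   20. ]
387.5 [356.5 170.6] [606.4 -99.8  20. ]
glue [ 531.1 -145.6   69. ]
gluebase [ 528.5 -140.    11. ]
box [638.4  32.5  29. ]
tray [716.4 107.3  28. ]
tray [ 642.9 -322.4   28. ]
tray [ 371.8 -274.9   28. ]
tray [447.4 152.7  28. ]
[[0.001, 0.953, 0.303, 77.81], [1.0, -0.001, -0.001, -0.006], [-0.001, 0.303, -0.953, -142.37], [0.0, 0.0, 0.0, 1.0]] [[328.66361479   0.         325.11524133]
 [  0.         328.66361479 193.83936222]
 [  0.           0.           1.        ]] 0.013129230980892746
```

```bash
python3 - <<'E'
from h import *
eoat.grasp(20)
manip.reach([466,-201,110],[np.pi,0,0])
T=tcpT(); np.save('T1.npy',T); im=snap('wrist','w1.png')
print(get_time_s(),T[:3,3].round(1),get_tcp_rot(),get_width(),get_ft_force())
E
```

```text
2.525 [ 466.  -201.8  110.3] [ 3.14116575e+00 -4.53795803e-04 -1.06027221e-03] 0.11134816317283734 [-0.05658316 -0.68702839  0.54188174]
```

View pics/w1.png

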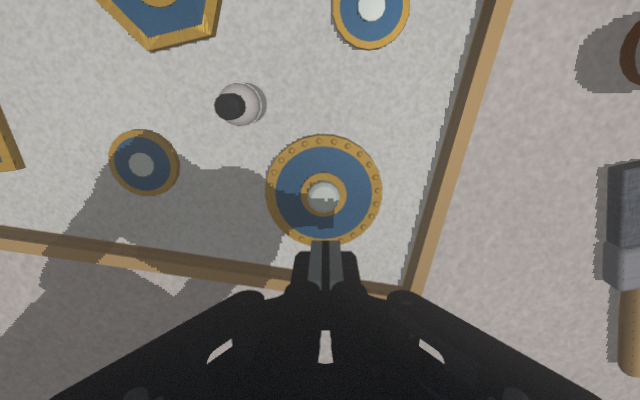

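The round medallion's stone is at about (323,195), partly in shadow, and the glue cap is at (232,106). The fingertips are at (325,240) with a clear view.

```bash
cat >> h.py <<'E'
def locate(im,T,guess):
    """blue-face hull centroid at z=20, and stone blob (unsaturated, inside the hull) at z=31; nearest guess"""
    n,l,st,ce=cv2.connectedComponentsWithStats(cv2.morphologyEx(blue(im),cv2.MORPH_CLOSE,np.ones((5,5))))
    best=None
    for i in range(1,n):
        if st[i,4]<1500: continue
        c=cv2.findContours((l==i).astype('uint8'),cv2.RETR_EXTERNAL,cv2.CHAIN_APPROX_NONE)[0]
        h=cv2.convexHull(max(c,key=cv2.contourArea)); M=cv2.moments(h)
        uv=np.array([M['m10'],M['m01']])/M['m00']; p=onplane('wrist',uv,20,T)
        d=np.hypot(*(p-guess)[:2])
        if best is None or d<best[0]: best=(d,uv,p,h)
    d,uv,p,h=best
    e=np.array([onplane('wrist',q[0],20,T) for q in h]); r=np.hypot(*(e-p)[:,:2].T)
    m=np.zeros(im.shape[:2],'uint8'); cv2.fillPoly(m,[h],255)
    hsv=cv2.cvtColor(im,cv2.COLOR_RGB2HSV); m&=cv2.inRange(hsv,(0,0,60),(180,60,255))
    n,l,st,ce=cv2.connectedComponentsWithStats(m); s=None
    if n>1:
        i=1+np.argmax(st[1:,4]); b=cv2.findContours((l==i).astype('uint8'),cv2.RETR_EXTERNAL,cv2.CHAIN_APPROX_NONE)[0][0]
        (c,rr)=cv2.minEnclosingCircle(b); s=onplane('wrist',c,30,T).round(1),np.round(c,1),round(rr,1)
    print('face',uv.round(1),p.round(1),'r',r.min().round(1),r.max().round(1),'stone',s)
    return p
E
python3 - <<'E'
from h import *
im=cv2.cvtColor(cv2.imread('pics/w1.png'),cv2.COLOR_BGR2RGB); T=np.load('T1.npy')
locate(im,T,np.array([466,-201,20]))
E
```

```text
face [324.2 191.9] [ 471.4 -201.3   20. ] r 33.1 37.3 stone (array([ 471.3, -200.6,   30. ]), array([323.1, 196.3]), 16.4)
```

```bash
cat >> h.py <<'E'
def fz(): 
    a=[]
    for _ in range(4): manip.hold(0.02); a.append(get_ft_force()[2])
    return float(np.mean(a))
def press(xy):
    x,y=xy
    manip.servo_line([x,y,40],speed=80); manip.hold(.2)
    f0=fz(); z=33.; log=[]
    manip.servo_line([x,y,z],speed=30)
    while z>21.5:
        z-=.5; manip.servo_line([x,y,z],speed=20); f=fz()-f0; log.append((z,round(get_ee_pos()[2],1),round(f,1)))
        if f>6.5 or (f>5 and z>28): break
    print(log, get_ee_pos().round(1)); 
    manip.servo_line([x,y,100],speed=80); print('t',get_time_s())
E
python3 - <<'E'
from h import *
press((471.4,-201.0))
E
```

```text
[(32.5, np.float64(32.5), 0.4), (32.0, np.float64(32.0), -0.1), (31.5, np.float64(31.5), -0.2), (31.0, np.float64(31.0), 0.4), (30.5, np.float64(30.6), 1.6), (30.0, np.float64(30.1), 2.5), (29.5, np.float64(29.5), 2.5), (29.0, np.float64(29.0), 2.6), (28.5, np.float64(28.5), 1.9), (28.0, np.float64(28.0), 2.5), (27.5, np.float64(27.5), 2.3), (27.0, np.float64(27.0), 2.4), (26.5, np.float64(26.5), 2.3), (26.0, np.float64(26.0), 2.3), (25.5, np.float64(25.5), 2.3), (25.0, np.float64(25.0), 1.8), (24.5, np.float64(24.5), 1.9), (24.0, np.float64(24.0), 2.4), (23.5, np.float64(23.5), 3.0), (23.0, np.float64(23.1), 4.6), (22.5, np.float64(22.6), 5.5), (22.0, np.float64(22.2), 6.9)] [ 471.4 -201.    22.2]
t 12.2917
```

```bash
python3 - <<'E'
from h import *
manip.servo_line([600,-100,110],speed=150)
T=tcpT(); im=snap('wrist','w2.png'); print(T[:3,3].round(1),get_time_s())
locate(im,T,np.array([606,-100,20]))
E
```

```text
[ 599.6 -100.3  109.9] 13.5833
face [325.6 180.5] [ 613.8 -100.8   20. ] r 27.9 36.8 stone (array([611.4, -98.9,  30. ]), array([323. , 187.6]), 16.6)
```

View pics/w2.png

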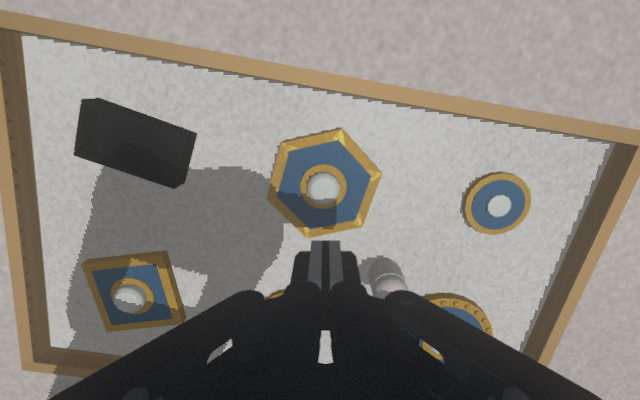

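The hex stone is at (323,187). The blue hull is cut off by the shadow, so I trust the stone centre, about (611.4, -99). The glue is well behind the fingers.

```bash
python3 - <<'E'
from h import *
press((611.4,-99.2))
manip.servo_line([508,56,110],speed=200)
T=tcpT(); im=snap('wrist','w3.png'); print(T[:3,3].round(1),get_time_s())
locate(im,T,np.array([514,56,20]))
E
```

```text
[(32.5, np.float64(32.6), -0.8), (32.0, np.float64(32.0), -0.0), (31.5, np.float64(31.5), -0.1), (31.0, np.float64(31.0), -0.5), (30.5, np.float64(30.5), -0.2), (30.0, np.float64(30.0), 0.0), (29.5, np.float64(29.6), 1.0), (29.0, np.float64(29.1), 1.9), (28.5, np.float64(28.5), 1.8), (28.0, np.float64(28.0), 1.6), (27.5, np.float64(27.5), 2.1), (27.0, np.float64(27.0), 1.9), (26.5, np.float64(26.5), 1.6), (26.0, np.float64(26.0), 1.6), (25.5, np.float64(25.5), 2.0), (25.0, np.float64(25.0), 2.4), (24.5, np.float64(24.5), 1.5), (24.0, np.float64(24.0), 2.1), (23.5, np.float64(23.5), 2.0), (23.0, np.float64(23.1), 3.7), (22.5, np.float64(22.7), 4.8), (22.0, np.float64(22.3), 6.6)] [611.5 -99.2  22.3]
t 23.3583
[508.6  55.3 109.9] 24.4917
face [325.3 182.4] [521.4  55.   20. ] r 22.8 36.7 stone (array([518.6,  57.1,  30. ]), array([322.3, 190. ]), 16.4)
```

View pics/w3.png

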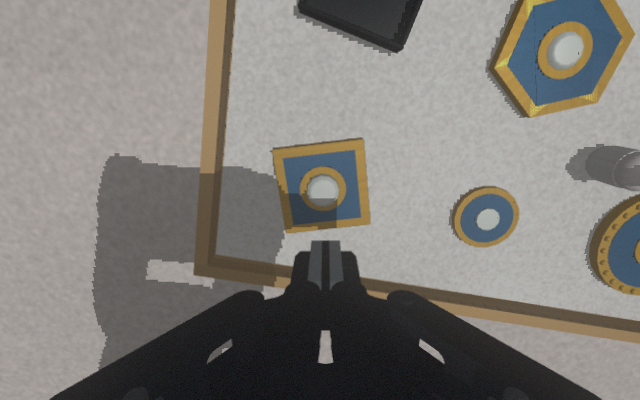

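The square stone is at (322,190), about (518.6, 57). The hex stone, at about (568,50), sits flush and its medallion is where it was.

```bash
python3 - <<'E'
from h import *
press((518.6,56.8))
snap('scene','s2.png')
E
python3 -c "
import cv2;i=cv2.imread('pics/s2.png')[170:300,200:400];cv2.imwrite('pics/s2c.png',cv2.resize(i,None,fx=4,fy=4))"
```

```text
[(32.5, np.float64(32.6), 0.4), (32.0, np.float64(32.0), -0.1), (31.5, np.float64(31.5), 0.0), (31.0, np.float64(31.0), 0.3), (30.5, np.float64(30.5), 0.0), (30.0, np.float64(30.1), 0.3), (29.5, np.float64(29.6), 1.5), (29.0, np.float64(29.0), 2.7), (28.5, np.float64(28.5), 2.5), (28.0, np.float64(28.0), 2.4), (27.5, np.float64(27.5), 1.9), (27.0, np.float64(27.0), 2.0), (26.5, np.float64(26.5), 2.1), (26.0, np.float64(26.0), 2.3), (25.5, np.float64(25.5), 2.1), (25.0, np.float64(25.0), 1.9), (24.5, np.float64(24.5), 2.2), (24.0, np.float64(24.0), 2.0), (23.5, np.float64(23.6), 3.0), (23.0, np.float64(23.1), 4.3), (22.5, np.float64(22.6), 5.4), (22.0, np.float64(22.2), 6.8)] [518.6  56.8  22.2]
t 34.2667
```

View pics/s2c.png

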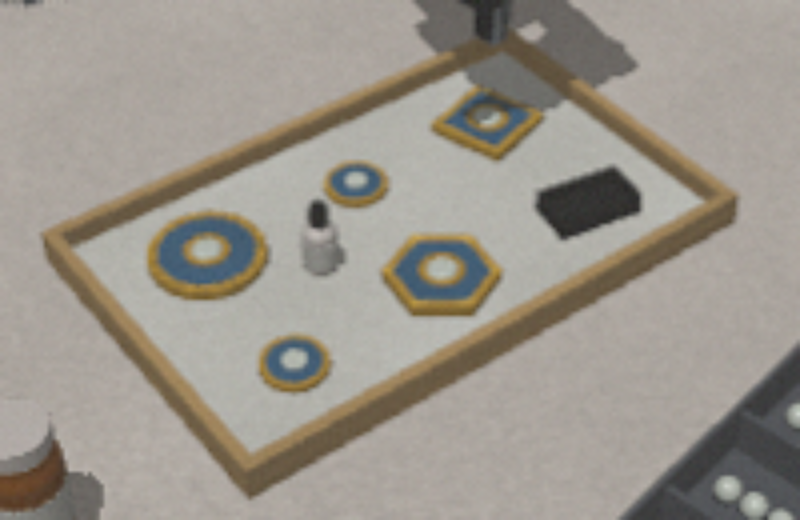

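All three stones sit low in their settings, at crop pixels (207,248), (441,268) and (487,115). The medallions and the bottle are undisturbed and the arm is clear.

```bash
python3 -c "
from h import *
print(workorder.close_job())"
```

```text
the job is handed in; nothing more can be done
None
```

I pressed the round, hexagonal and square stones home in that order, with no measured push above about 7 N; in the last picture the medallions, bottle and small pieces looked undisturbed, and I handed the job in at about 34 s of the 43 s allowed, though no verdict came back.

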